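Pull out the gauge arm to the rider and hold it

ROBOT

A 6-joint arm with a two-finger parallel gripper is mounted at the origin on the work surface. World frame = base frame: x ahead of the robot, y to its left, z up, the work surface at z = 0. Lengths are in mm, angles in rad, forces in N, time in s.
With the tool pointing down it reaches from about 350 to 975 mm from the base axis. Payload 7.1 kg.
Tool frame: the origin (TCP) lies midway between the tips of the shut fingers; the grasp point (between the pads) lies pinch_z behind it (pinch_z is the distance from the TCP to the grasp point, in mm); z points along the fingers, y is the line along which they close (so a half turn about z gives the same grasp; the last joint's range is limited). The gripper opens to 88 mm and grips with 3 to 60 N. Pads are 20 mm wide; open, the fingers measure 115 mm over their backs; the gripper's body (75 mm by 178 mm) begins 61 mm behind the grasp point.
Start: joints at [-1.242, 0.423, 1.63, -0, 1.089, -0.019], TCP at [213.036, -587.555, 195.975] pointing down, gripper open.
Joint ranges: [-3, 3], [-0.9, 2.11], [0.09, 2.58], [-1.31, 4.45], [0.11, 2.69], [-2.54, 2.54]. Speed limits (rad/s): [2.39, 2.39, 3.01, 3.14, 3.14, 3.14].

INTERFACE

Orientations are given as a rotation vector (axis times angle).
In Python, from workcell import get_obs, get_image, close_job, pinch_z gives the robot as it stands.
- The arm moves only by the tool jog_arm, never from a script. Its argument "commands" is a list of rows, each a list of 3 entries, a list of its own where there are three numbers: the gripper command: -1 is shut, 1 is fully open, values between are in proportion, then the shift along the tool's x, y, z as a fraction of full scale, then the turn, a rotation vector about the tool's x, y, z as a fraction of full scale. In form: [[gripper, [tx, ty, tz], [rx, ry, rz]], ...]. A call has 1 to 10 rows; each row shifts and turns the commanded pose from where the row before left it, along the tool's axes as they then stand; what a row does not reach is not made up. Full scale, the value 1, is 0.1 m for a shift and 45 degrees for a turn. A row lasts 1/10 s, in which the tool goes at most 50 mm and 8.59 degrees, less where a joint would pass 70% of its speed; a pose out of reach is approached as far as the arm can. A call with a number of a shift or a turn outside -1 to 1 is refused whole. A call with a gripper value outside its range is refused whole. The fingers move at their own pace and stop on an object; the grip force is fixed at half the most. Time passes only in rows, so rows that do not move let the fingers close. It gives the time, the measured TCP pose, the force, the opening and the grip force at its end, in the units of the state.
- get_obs(): the state, without advancing time (a new reading comes with each control period).
- get_image(name): name is "side" or "top" or "wrist"; returns a dict with "image" (480x640x3 uint8, blue, green, red), "z_map" (480x640 float32, mm along the optical axis (not along the pixel's ray), 0 where there is no reading), "intrinsics" (3x3 intrinsics, pixels), "k1" (the pictures are not rectified: a ray, as slopes to the right and down, at radius r is drawn at 1 + k1 r^2 times it, then the intrinsics apply), "eye" and "orientation" of the camera in the world; the wrist camera has in their place "mount" (4x4, takes a point from camera to tool coordinates, whose origin is the TCP and whose axes are the flange's). Camera axes: x right, y down, z forward; pixel columns grow to the right and rows downward; lengths in mm; the calibration is good to about 2 mm. A picture is of the moment at which its call begins: read the wrist's pose just before it.
- close_job(): hands the job in; it is judged then, once.
The state is a dict: "t": time; "qpos": joint angles; "qvel": joint speeds; "joint_torque": joint torques, N m; "ee_pos": TCP position; "orientation": TCP orientation; "ft_force": force on the tool from outside, world axes, zero at the start; "moment": the same for the moment, N m; "width": finger opening in mm; "grasp_force": force on a finger pad.
Only numpy, scipy, OpenCV 4.12 (cv2) and the standard library are available. Lean on these libraries where they do the work, as an engineer would, in place of code of your own. Each camera call takes 0.05 s, during which the arm holds its last target. There are 200 camera calls.

TASK

The sample jar stands in the way of the telescoping gauge arm: stand it upright in the square steel tray, and let go of it. Then squeeze the lock button on the side of the arm's grip head to free the arm, pull the arm out until its pointer lines up with the mark on the rider on the scale, and finish still holding it there, because a spring draws it back if you let go. Do not knock the jar over, leave the rider where it is set, and leave everything else on the bench in its place.

Things in the scene. Friction and masses are not known exactly. Their poses are not given: they have to be found in the camera images.
- gauge: Telescoping gauge, fixed to the bench. Grey base plate, x -170..230 mm, y -50..90 mm, 12 mm thick; aluminium tube of 26 mm dia, axis 85 mm above the bench, x -170..0. Origin on the bench under the tube's mouth; +x is the way the arm comes out, roughly -y of the world within 18 degrees (varies), z up.
- scale_start (a point): Start of the scale: top of the scale rail where the pointer stands when the arm is fully in. The aluminium rail, 22 mm wide and 200 mm long, its top 26 mm above the bench, runs along the gauge's x at y = 68 mm; a tick every 10 mm, a long tick every 50 mm.
- boom: The sliding inner arm with its grip head, axes as gauge. Origin at bench level under the head's centre: (47, 0, 0) mm in the gauge's frame when fully in (as it starts, locked); travel 180 mm along +x. The head is an upright grey plastic block, 26 mm along x and 26 mm along y, from 61 to 135 mm above the bench.
- grip (a point): Where to pinch: centre of the head at the button's height, 115 mm above the bench. Pinched across y, straight from above, one finger presses the lock button in and the other bears on the face opposite (32 mm across with the button out). Only the button stands beside the head above 110 mm. A damped spring (20 N per m/s) pulls the arm in with 2 N (in) to 5 N (140 mm out).
- lock_button (a joint): Round black button, 16 mm dia, centred on the head's +y face at the height of grip. Value in m: 0 out (6 mm proud), 0.005 fully in (1 mm proud), moving along -y; its spring gives 2 N at rest, 6 N fully in. The arm stays locked (0.5 mm play) until it is pressed more than 3 mm; past 15 mm of travel the lock no longer catches.
- pointer (a point): Lower tip of the steel pointer carried by the grip head; it is level with the head's centre along x, 68 mm to its +y side and 43 mm above the bench, just over the scale rail, and moves with the arm.
- rider_mark (a point): Mark line on top of the rider, a dark steel saddle (8 mm along x, 28 mm along y, top 36 mm above the bench) clamped on the scale rail by friction (15 N). Axes as gauge. It shows the setting wanted, 90 to 140 mm from the start of the scale. The pointer passes freely over it.
- jar: Clear plastic sample jar with white screw cap, 44 mm dia, 80 mm tall, about 90 g, standing on the gauge's base plate (12 mm above the bench) under the arm's line of travel, so that the head would run into it. Origin at the centre of its underside, z up along its axis.
- tray: Open square steel tray, fixed to the bench, 110 x 110 mm outside, 22 mm tall, walls and floor about 4 mm. Origin at the centre of its underside, axes along its sides. Changes places with the tube rack.
- rack: Leave alone: white tube rack with three capped tubes, 100 x 80 mm, 64 mm tall. Origin at the centre of its underside.
- dish: Leave alone: flat clear lidded dish, 58 mm dia, 15 mm tall. Origin under its centre.
- marker: Leave alone: marker pen lying flat, 125 mm long along its x (-62..62 mm), 15 mm thick. Origin under its middle.
- vial: Leave alone: small amber vial with black cap, 20 mm dia, 45 mm tall, on the rear part of the gauge's base plate. Origin under its centre.
- reagent: Leave alone: amber bottle, 52 mm dia, 110 mm tall. Origin under its centre.
- slide_box: Leave alone: blue plastic slide box, 85 x 100 x 34 mm. Origin under its centre.
- forceps: Leave alone: steel forceps lying flat, 125 mm long along x, 6 mm high. Origin under the middle.
There are look-alikes about, which are no part of the job. Leave any green look-alike of the jar alone. Of the things that look like the tray, the largest one is meant.

How it is judged (in metres and radians):
On the way, in this order (a step that is already met when the one before it is completed fails the run):
1. the jar stands upright in the tray, let go (x of jar in the frame of tray between -0.035 and 0.035 m and y of jar in the frame of tray between -0.035 and 0.035 m and z of jar in the frame of tray below 0.009 m and angle between jar's own z axis and vertical below 0.12 rad and linear speed of jar below 0.03 m/s and contact force between the fingers and jar below 0.1 N), for 0.1 s.
2. the lock button is squeezed in while the arm is still in (value of joint lock_button above 0.003 m and x of boom in the frame of gauge below 0.072 m), for 0.05 s.
At the end, for the whole second after the job is handed in: The jar stands upright in the tray on its floor, released; the pointer is within 4 mm of the rider's mark along the scale and still, and the fingers are holding the arm (more than 2 N on it), through the last second (all of step 1 and x of pointer in the frame of rider_mark between -0.004 and 0.004 m and linear speed of boom below 0.01 m/s and contact force between the fingers and boom above 2 N); the arm keeps its last pose, push and grip.
It fails at once if the jar is tipped over (angle between jar's own z axis and vertical above 0.7 rad).
It fails at once if the rider is shifted by more than 4 mm (distance of rider_mark from where it was at the start of the episode above 0.004 m).
It fails at once if something else on the bench is shifted by more than 30 mm (distance of any of rack, dish, marker, vial, reagent, slide_box, forceps from where it was at the start of the episode above 0.03 m).
It also fails if it takes over 54 s, if anything falls off the work surface, if the arm or the gripper's body presses on something with over 40 N, if the wrist force passes 120 N, or if a joint passes its speed limit or range.

## Working session

There is one attempt and no reset: what is moved stays moved. The work goes in short steps, Python scripts to look and compute and a tool call to move; the robot and the scene stay as the last step left them, time stands still between calls to the robot, and variables do not carry over. Pictures are saved under pics/ and viewed, at most 10 in all, crops included, and the job is handed in when it is done.

Besides the shell and the picture viewer there is one more tool, called by a JSON object that holds its "fn" and its "kwargs", one argument or row to a line. jog_arm: Moves the arm, as the interface text tells. Its arguments: {"type":"object","properties":{"commands":{"type":"array","items":{"type":"array"}}},"required":["commands"]}

```bash
mkdir -p pics; ls; cat > h.py <<'E'
import numpy as np, cv2
from scipy.spatial.transform import Rotation as R
from workcell import get_obs, get_image, close_job, pinch_z
def cam(name):
    o=get_obs(); g=get_image(name)
    if name=='wrist':
        T=np.eye(4); T[:3,:3]=R.from_rotvec(o['orientation']).as_matrix(); T[:3,3]=o['ee_pos']
        g['T']=T@np.array(g['mount'])
    else:
        T=np.eye(4); q=np.array(g['orientation'],float)
        T[:3,:3]=q if q.shape==(3,3) else R.from_rotvec(q).as_matrix(); T[:3,3]=g['eye']; g['T']=T
    return g
def slopes(g,uv):
    K=np.array(g['intrinsics']); return cv2.undistortPoints(np.array(uv,float).reshape(-1,1,2),K,np.array([g['k1'],0,0,0.])).reshape(-1,2)
def plane(g,uv,z):
    s=slopes(g,uv); d=np.c_[s,np.ones(len(s))]@g['T'][:3,:3].T; e=g['T'][:3,3]
    return e+d*((z-e[2])/d[:,2])[:,None]
def zpt(g,uv):
    s=slopes(g,uv); z=np.array([g['z_map'][int(v),int(u)] for u,v in np.array(uv).reshape(-1,2)])
    return (np.c_[s,np.ones(len(s))]*z[:,None])@g['T'][:3,:3].T+g['T'][:3,3]
E
python3 - <<'E'
from h import *
print(get_obs(),pinch_z)
for n in ['top','side']:
    g=cam(n); cv2.imwrite(f'pics/{n}.png',g['image']); print(n,g['T'].round(3),g['intrinsics'],g['k1'], g['orientation'])
    np.save(f'{n}.npy',g,allow_pickle=True)
E
```

```text
pics
{'t': 0.0, 'qpos': array([-1.24203533e+00,  4.23813547e-01,  1.63067267e+00, -1.06277137e-05,
        1.08860617e+00, -1.89913052e-02]), 'qvel': array([ 0.00043944,  0.00099257,  0.00120523, -0.00033011,  0.000671  ,
       -0.00275455]), 'joint_torque': array([-9.37896657e-04, -5.44616389e+01, -2.73669112e+01,  6.44135498e-02,
        2.26947851e-02, -1.19013039e-04]), 'ee_pos': array([ 212.82715588, -587.02138141,  195.22558138]), 'orientation': array([-3.09276306e+00, -5.43251277e-01,  3.77845813e-04]), 'ft_force': array([ 0.66770495, -0.4262791 , -0.40077892]), 'moment': array([-0.02706163, -0.07100984,  0.00150878]), 'grasp_force': 0.0, 'width': 87.76623351349343} 18.700000000000003
top [[ 2.000000e-02 -9.790000e-01  2.040000e-01  3.227890e+02]
 [-1.000000e+00 -1.800000e-02  1.000000e-02 -7.505000e+00]
 [-6.000000e-03 -2.040000e-01 -9.790000e-01  1.318456e+03]
 [ 0.000000e+00  0.000000e+00  0.000000e+00  1.000000e+00]] [[570.66512115   0.         316.5039246 ]
 [  0.         570.66512115 236.81452841]
 [  0.           0.           1.        ]] -0.024799299778171358 [-2.12994212  2.0893207  -0.20886312]
side [[-9.94000e-01 -8.80000e-02  6.60000e-02  4.75138e+02]
 [-1.09000e-01  7.09000e-01 -6.97000e-01  7.44906e+02]
 [ 1.50000e-02 -7.00000e-01 -7.14000e-01  8.71655e+02]
 [ 0.00000e+00  0.00000e+00  0.00000e+00  1.00000e+00]] [[518.78397951   0.         329.84118422]
 [  0.         518.78397951 240.98771298]
 [  0.           0.           1.        ]] -0.05479014182234068 [-0.16590697  2.87824084 -1.17693917]
```

View pics/top.png

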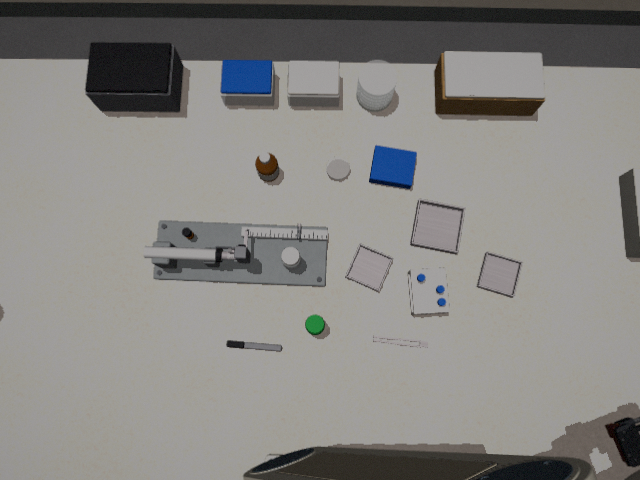

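View pics/side.png

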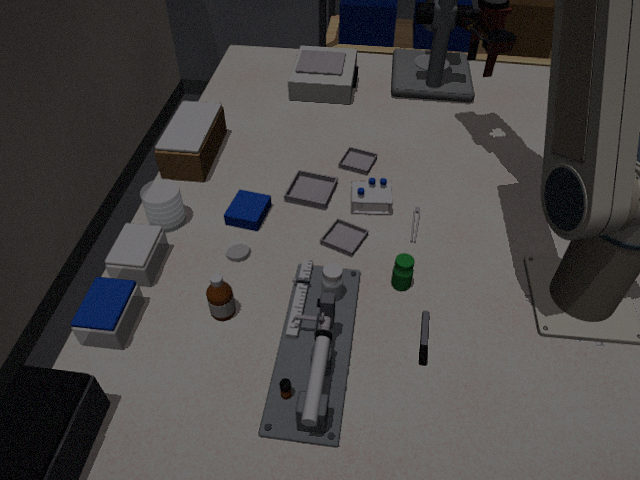

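Top view: jar with white cap at (290,258), green look-alike at (315,325), gauge head at (241,253), rider near (299,232). There are three tray-like things, at (438,227), (370,267) and (499,274). The one at (438,227) looks largest, so it should be the tray. I'll measure all three and confirm in a crop.

```bash
python3 - <<'E'
from h import *
g=np.load('top.npy',allow_pickle=True).item(); im=g['image']
hsv=cv2.cvtColor(im,cv2.COLOR_BGR2HSV)
# trays: darker than bench
gray=cv2.cvtColor(im,cv2.COLOR_BGR2GRAY)
for c in [(438,227),(370,267),(499,274)]:
    x0,y0=c[0]-34,c[1]-34; m=(cv2.GaussianBlur(gray,(3,3),0)[y0:y0+68,x0:x0+68]<165).astype(np.uint8)
    n,l,s,_=cv2.connectedComponentsWithStats(m)
    cs,_=cv2.findContours(m,cv2.RETR_EXTERNAL,cv2.CHAIN_APPROX_NONE)
    for k in sorted(cs,key=cv2.contourArea)[-2:]:
        r=cv2.minAreaRect(k+np.array([x0,y0])); b=cv2.boxPoints(r); w=plane(g,b,22)
        print(c,np.array(r[0]).round(1),r[1],w.mean(0).round(1),np.linalg.norm(np.diff(w,axis=0),axis=1).round(1),np.degrees(np.arctan2(*(w[1]-w[0])[1::-1])).round(1))
# base plate by colour: print some pixels
for p in [(160,275),(200,275),(310,275),(290,258),(438,227),(241,253),(420,227)]: print(p,im[p[1],p[0]],zpt(g,[p]).round(0))
# plate
m=cv2.inRange(im,(90,90,90),(140,140,140))[210:295,140:340]; m=cv2.morphologyEx(m,cv2.MORPH_CLOSE,np.ones((7,7)))
k=max(cv2.findContours(m,0,1)[0],key=cv2.contourArea)+np.array([140,210]); r=cv2.minAreaRect(k); b=cv2.boxPoints(r); w=plane(g,b,12)
print(r,b,w.round(1),np.linalg.norm(np.diff(w,axis=0),axis=1))
# jar cap
m=(gray[240:275,272:308]>150).astype(np.uint8); k=max(cv2.findContours(m,0,1)[0],key=cv2.contourArea)+np.array([272,240]); c,rad=cv2.minEnclosingCircle(k); print('cap',c,rad,plane(g,[c],92))
a=cv2.resize(im[205:295,140:340],None,fx=4,fy=4,interpolation=2); cc=cv2.resize(im[195:310,340:530],(800,240*0+200),interpolation=2)
t=cv2.resize(im[195:305,335:535],None,fx=2,fy=2,interpolation=2); p=np.zeros((580,800,3),np.uint8); p[:360]=a; p[360:580,:400]=t; cv2.imwrite('pics/crop1.png',p)
E
```

```text
(438, 227) [437.5 226.5] (67.0, 67.0) [ 623.4 -275.8   22. ] [158.2 160.3 154.3] -88.9
(370, 267) [369.5 266.5] (67.0, 67.0) [ 526.2 -117.4   22. ] [155.6 155.5 152. ] -88.9
(499, 274) [498.5 273.5] (67.0, 67.0) [ 515.5 -413.3   22. ] [155.9 155.4 152.2] -88.9
(160, 275) [99 97 96] [[497. 365.  15.]]
(200, 275) [117 117 115] [[499. 273.  13.]]
(310, 275) [122 119 118] [[504.  19.  12.]]
(290, 258) [159 160 163] [[530.  62.  90.]]
(438, 227) [143 141 149] [[ 626. -281.    1.]]
(241, 253) [120 119 118] [[531. 162. 139.]]
(420, 227) [144 142 149] [[ 624. -238.    6.]]
((235.88360595703125, 252.37530517578125), (183.40823364257812, 61.136077880859375), 1.9749339818954468) [[143.18051 279.76483]
 [145.28741 218.66508]
 [328.5867  224.98578]
 [326.4798  286.0855 ]] [[485.8 404.4  12. ]
 [631.  411.2  12. ]
 [623.6 -22.1  12. ]
 [479.5 -19.5  12. ]] [145.32461355 433.4126887  144.09705355]
cap (289.7272644042969, 255.27272033691406) 8.57933235168457 [[535.8513456  62.4714717  92.       ]]
```

View pics/crop1.png

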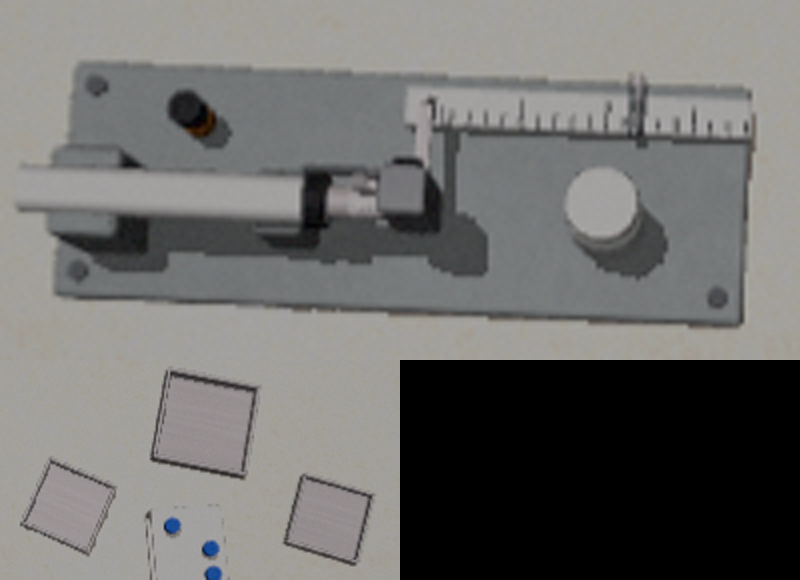

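Crop: the (438,227) tray is clearly the largest of the three, so it is the target tray. The jar cap is at (290,256) and the rider at about (299,231).

```bash
python3 - <<'E'
from h import *
g=np.load('top.npy',allow_pickle=True).item()
t=plane(g,[(419,200.5),(464,208.5),(456.5,253.5),(411,245.5)],22); print(t.mean(0),np.linalg.norm(np.roll(t,-1,0)-t,axis=1),[np.degrees(np.arctan2(*(t[1]-t[0])[1::-1])),np.degrees(np.arctan2(*(t[2]-t[3])[1::-1]))])
p=np.array([(78,63),(749,88),(741,324),(55,295)])/4+[140,205]
w=plane(g,p,12); print(w.round(1))
ang=np.mean([np.arctan2(*(w[1]-w[0])[1::-1]),np.arctan2(*(w[2]-w[3])[1::-1])]); print('gauge x dir deg',np.degrees(ang))
ex=np.array([np.cos(ang),np.sin(ang)]); ey=np.array([-ex[1],ex[0]])
o=w.mean(0)[:2]-30*ex-20*ey; print('gauge origin',o)
f=lambda q:[((q-o)@ex).round(1),((q-o)@ey).round(1)]
print('grip',o+47*ex, 'rider',f(plane(g,[np.array([638,110])/4+[140,205]],36)[0,:2]),'pointer',f(plane(g,[np.array([428,102])/4+[140,205]],43)[0,:2]),'jar',f(plane(g,[(289.8,255.6)],92)[0,:2]))
h=get_obs(); Rm=R.from_rotvec(h['orientation']).as_matrix(); print(Rm.round(3))
E
```

```text
[ 621.68486844 -275.98078751   22.        ] [106.7096037  109.55340734 106.09659381 110.02981712] [np.float64(-99.40298569596142), np.float64(-99.1374712419924)]
[[626.5 377.1  12. ]
 [618.7 -19.1  12. ]
 [479.7 -16.7  12. ]
 [488.7 380.   12. ]]
gauge x dir deg -91.21659567813664
gauge origin [534.04198049 210.74398109]
grip [533.04407627 163.75457604] rider [np.float64(164.6), np.float64(68.6)] pointer [np.float64(44.5), np.float64(67.0)] jar [np.float64(148.4), np.float64(4.2)]
[[ 0.94   0.341 -0.   ]
 [ 0.341 -0.94   0.001]
 [ 0.    -0.001 -1.   ]]
```

{"fn": "jog_arm", "kwargs": {
  "commands": [
    [0.36,[0,0,0],[0,0,-0.19]],
    [0.36,[0,0,0],[0,0,-0.19]],
    [0.36,[0,0,0],[0,0,-0.19]],
    [0.36,[0,0,0],[0,0,-0.19]],
    [0.36,[0,0,0],[0,0,-0.19]],
    [0.36,[0,0,0],[0,0,-0.19]],
    [0.36,[0,0,0],[0,0,-0.19]],
    [0.36,[0,0,0],[0,0,-0.19]],
    [0.36,[0,0,0],[0,0,-0.01]]
  ]
}}

```text
t: 1.0
ee_pos: [212.9, -587.3, 195.6]
orientation: [-2.243, -2.199, -0.001]
ft_force: [-0.1, -0.4, -0.0]
width: 59.4
grasp_force: 0.0
```

{"fn": "jog_arm", "kwargs": {
  "commands": [
    [0.36,[0.4,0.2,0],[0,0,0]],
    [0.36,[0.4,0.2,0],[0,0,0]],
    [0.36,[0.4,0.2,0],[0,0,0]],
    [0.36,[0.4,0.2,0],[0,0,0]],
    [0.36,[0.4,0.2,0],[0,0,0]],
    [0.36,[0.4,0.2,0],[0,0,0]],
    [0.36,[0.4,0.2,0],[0,0,0]],
    [0.36,[0.4,0.2,0],[0,0,0]],
    [0.36,[0.4,0.2,0],[0,0,0]],
    [0.36,[0.4,0.2,0],[0,0,0]]
  ]
}}

```text
t: 2.0
ee_pos: [422.0, -190.2, 196.1]
orientation: [2.25, 2.192, 0.0]
ft_force: [0.3, 0.6, 0.1]
width: 59.5
grasp_force: 0.0
```

{"fn": "jog_arm", "kwargs": {
  "commands": [
    [0.36,[0.4,0.2,0],[0,0,0]],
    [0.36,[0.4,0.2,0],[0,0,0]],
    [0.36,[0.4,0.2,0],[0,0,0]],
    [0.36,[0.4,0.2,0],[0,0,0]],
    [0.36,[0.4,0.2,0],[0,0,0]],
    [0.36,[0.3,0.1,0],[0,0,0]],
    [0.36,[0.2,0,0],[0,0,0]],
    [0.36,[0,0,0],[0,0,0]]
  ]
}}

```text
t: 2.8
ee_pos: [536.8, 57.9, 195.7]
orientation: [-2.245, -2.197, 0.0]
ft_force: [-0.2, -0.4, -0.4]
width: 59.7
grasp_force: 0.0
```

```bash
python3 - <<'E'
from h import *
g=cam('wrist'); np.save('w1.npy',g,allow_pickle=True); cv2.imwrite('pics/w1.png',g['image']); print(g['T'].round(2),g['intrinsics'],g['k1'])
E
```

```text
[[ 1.0000e+00 -2.0000e-02 -1.0000e-02  5.3916e+02]
 [-2.0000e-02 -9.6000e-01 -2.7000e-01  1.3120e+02]
 [-0.0000e+00  2.7000e-01 -9.6000e-01  3.8338e+02]
 [ 0.0000e+00  0.0000e+00  0.0000e+00  1.0000e+00]] [[339.25070225   0.         323.76813639]
 [  0.         339.25070225 242.11141274]
 [  0.           0.           1.        ]] 0.012619919085716922
```

View pics/w1.png

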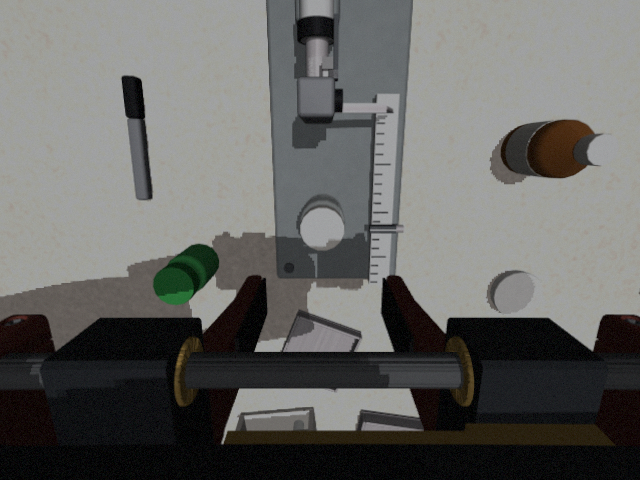

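The wrist view shows the jar cap at (322,228), the head at (317,100) with its button at (338,101), the pointer tip at about (391,110) and the rider at about (386,229).

```bash
python3 - <<'E'
from h import *
g=np.load('w1.npy',allow_pickle=True).item(); im=g['image']; gray=cv2.cvtColor(im,cv2.COLOR_BGR2GRAY)
m=(gray[200:256,295:350]>150).astype(np.uint8); k=max(cv2.findContours(m,0,1)[0],key=cv2.contourArea)+np.array([295,200]); c,r=cv2.minEnclosingCircle(k)
print('cap',c,r,plane(g,[c],92).round(1))
print('head',plane(g,[(317,109)],135).round(1),zpt(g,[(317,109),(322,228)]).round(1))
print('pointer',plane(g,[(391,110)],43).round(1),'rider',plane(g,[(386,229)],36).round(1))
a=im[60:240,270:430]; cv2.imwrite('pics/w1c.png',cv2.resize(a,None,fx=3.3,fy=3.3,interpolation=2))
E
```

```text
cap (322.0, 228.85714721679688) 21.404848098754883 [[535.5  61.6  92. ]]
head [[534.6 156.1 135. ]] [[534.6 156.2 133.8]
 [535.5  62.3  91.8]]
pointer [[602.3 162.9  43. ]] rider [[602.1  46.6  36. ]]
```

View pics/w1c.png

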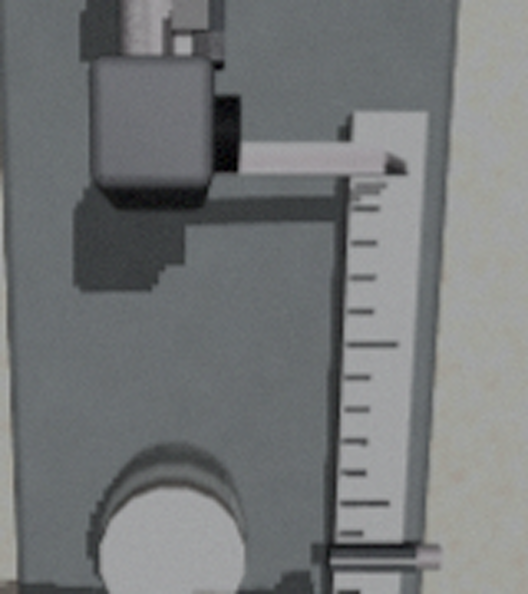

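{"fn": "jog_arm", "kwargs": {
  "commands": [
    [0.36,[0.04,-0.01,0.3],[0,0,0]],
    [0.36,[0,0,0.4],[0,0,0]],
    [0.36,[0,0,0.4],[0,0,0]],
    [0.36,[0,0,0.3],[0,0,0]],
    [0.36,[0,0,0.1],[0,0,0]],
    [0.36,[0,0,0],[0,0,0]],
    [-1,[0,0,0],[0,0,0]],
    [-1,[0,0,0],[0,0,0]],
    [-1,[0,0,0],[0,0,0]],
    [-1,[0,0,0],[0,0,0]]
  ]
}}

```text
t: 3.85
ee_pos: [536.9, 59.8, 47.4]
orientation: [2.244, 2.196, 0.003]
ft_force: [-0.6, -0.2, 7.2]
width: 39.5
grasp_force: 30.0
```

{"fn": "jog_arm", "kwargs": {
  "commands": [
    [-1,[0,0,-0.05],[0,0,0]],
    [-1,[0,0,-0.1],[0,0,0]],
    [-1,[0,0,-0.2],[0,0,0]],
    [-1,[0,0,-0.3],[0,0,0]],
    [-1,[0,0,-0.3],[0,0,0]],
    [-1,[0,0,0],[0,0,0]],
    [-1,[0,0,0],[0,0,0]]
  ]
}}

```text
t: 4.55
ee_pos: [536.2, 59.8, 141.8]
orientation: [2.244, 2.197, 0.002]
ft_force: [-0.3, -0.2, -0.9]
width: 39.2
grasp_force: 30.0
```

```bash
python3 - <<'E'
from h import *
g=cam('wrist'); o=get_obs(); print(o['ee_pos'],o['ft_force'],o['width'])
a=g['image'][200:440,150:500]; cv2.imwrite('pics/w2.png',cv2.resize(a,None,fx=1.7,fy=1.7))
E
```

```text
[535.40468621  59.68427428 140.78998961] [ 0.34966282  0.09897444 -1.12794198] 39.63021737736419
```

View pics/w2.png

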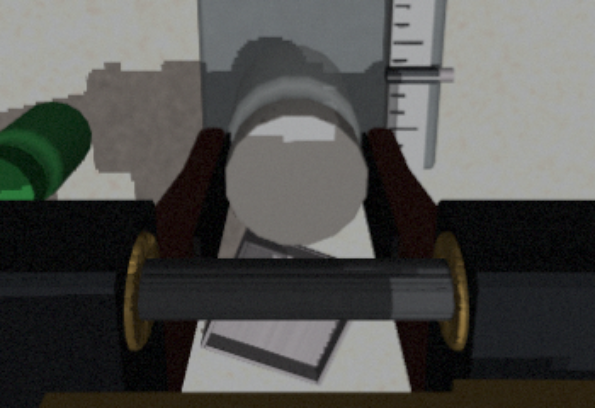

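{"fn": "jog_arm", "kwargs": {
  "commands": [
    [-1,[-0.2,0.05,0],[0,0,0]],
    [-1,[-0.4,0.11,0],[0,0,0]],
    [-1,[-0.4,0.11,0],[0,0,0]],
    [-1,[-0.4,0.11,0],[0,0,0]],
    [-1,[-0.4,0.11,0],[0,0,0]],
    [-1,[-0.4,0.11,0],[0,0,0]],
    [-1,[-0.4,0.11,0],[0,0,0]],
    [-1,[-0.4,0.11,0],[0,0,0]],
    [-1,[-0.35,0.1,0],[0,0,0]],
    [-1,[0,0,0],[0,0,0]]
  ]
}}

```text
t: 5.6
ee_pos: [620.6, -281.2, 138.9]
orientation: [-2.249, -2.193, 0.002]
ft_force: [0.4, 0.8, -0.7]
width: 39.5
grasp_force: 30.0
```

{"fn": "jog_arm", "kwargs": {
  "commands": [
    [-1,[0,0,0.2],[0,0,0]],
    [-1,[0,0,0.3],[0,0,0]],
    [-1,[0,0,0.3],[0,0,0]],
    [-1,[0,0,0.1],[0,0,0]],
    [-1,[0,0,0.05],[0,0,0]],
    [-1,[0,0,0],[0,0,0]],
    [-1,[0,0,0],[0,0,0]]
  ]
}}

```text
t: 6.3
ee_pos: [621.6, -277.4, 47.2]
orientation: [2.244, 2.197, 0.001]
ft_force: [-0.0, 0.5, -1.4]
width: 39.4
grasp_force: 30.0
```

{"fn": "jog_arm", "kwargs": {
  "commands": [
    [-1,[0,0,0.03],[0,0,0]],
    [-1,[0,0,0.02],[0,0,0]],
    [-1,[0,0,0.01],[0,0,0]],
    [-1,[0,0,0],[0,0,0]],
    [-1,[0,0,0],[0,0,0]]
  ]
}}

```text
t: 6.8
ee_pos: [620.8, -277.2, 40.1]
orientation: [2.245, 2.198, 0.0]
ft_force: [0.7, -0.4, -0.7]
width: 39.2
grasp_force: 30.0
```

{"fn": "jog_arm", "kwargs": {
  "commands": [
    [-1,[0,0,0.01],[0,0,0]],
    [-1,[0,0,0.01],[0,0,0]],
    [-1,[0,0,0],[0,0,0]]
  ]
}}

```text
t: 7.1
ee_pos: [621.0, -277.6, 39.5]
orientation: [2.244, 2.197, -0.0]
ft_force: [-2.7, 0.4, 8.9]
width: 39.4
grasp_force: 30.0
```

{"fn": "jog_arm", "kwargs": {
  "commands": [
    [0.36,[0,0,0],[0,0,0]],
    [0.36,[0,0,0],[0,0,0]],
    [0.36,[0,0,0],[0,0,0]],
    [0.36,[0,0,-0.2],[0,0,0]],
    [0.36,[0,0,-0.4],[0,0,0]],
    [0.36,[0,0,-0.4],[0,0,0]],
    [0.36,[0,0,-0.4],[0,0,0]],
    [0.36,[0,0,-0.2],[0,0,0]],
    [0.36,[0,0,0],[0,0,0]]
  ]
}}

```text
t: 8.0
ee_pos: [622.8, -278.1, 201.8]
orientation: [2.241, 2.193, 0.004]
ft_force: [0.2, 0.3, -0.1]
width: 59.7
grasp_force: 0.0
```

```bash
python3 - <<'E'
from h import *
o=get_obs(); print(o['ee_pos'],o['width'])
g=cam('side'); t=cam('top')
p=np.zeros((480,800,3),np.uint8); p[:,:400]=cv2.resize(g['image'][130:250,260:360],(400,480)); p[:,400:]=cv2.resize(t['image'][180:300,385:485],(400,480)); cv2.imwrite('pics/placed.png',p)
w=np.load('w1.npy',allow_pickle=True).item(); print('head',plane(w,[(316.1,96.7)],135))
E
```

```text
[ 622.7843241 -278.0916961  201.7939692] 59.66662602354396
head [[534.25693549 163.90114864 135.        ]]
```

View pics/placed.png

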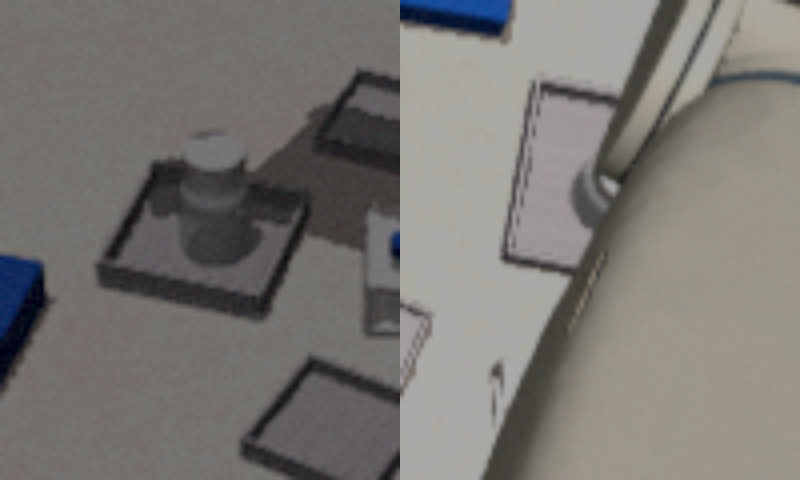

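Jar is upright inside the big tray and let go. Next I go above the grip head.

{"fn": "jog_arm", "kwargs": {
  "commands": [
    [0.36,[0.4,-0.09,0],[0,0,0]],
    [0.36,[0.4,-0.09,0],[0,0,0]],
    [0.36,[0.4,-0.09,0],[0,0,0]],
    [0.36,[0.4,-0.09,0],[0,0,0]],
    [0.36,[0.4,-0.09,0],[0,0,0]],
    [0.36,[0.4,-0.09,0],[0,0,0]],
    [0.36,[0.4,-0.09,0],[0,0,0]],
    [0.36,[0.4,-0.09,0],[0,0,0]],
    [0.36,[0.4,-0.09,0],[0,0,0]],
    [0.36,[0.4,-0.09,0],[0,0,0]]
  ]
}}

```text
t: 9.1
ee_pos: [537.4, 125.9, 195.7]
orientation: [-2.244, -2.196, 0.005]
ft_force: [0.5, 0.2, 0.3]
width: 59.9
grasp_force: 0.0
```

{"fn": "jog_arm", "kwargs": {
  "commands": [
    [0.36,[0.4,-0.08,0],[0,0,0]],
    [0.36,[0,0,0],[0,0,0]],
    [0.36,[0,0,0],[0,0,0]]
  ]
}}

```text
t: 9.4
ee_pos: [530.9, 165.1, 196.1]
orientation: [-2.242, -2.199, 0.005]
ft_force: [-0.2, -0.7, 0.0]
width: 59.5
grasp_force: 0.0
```

```bash
python3 - <<'E'
from h import *
w=np.load('w1.npy',allow_pickle=True).item(); print('bar',zpt(w,[(350,107),(360,107),(370,108),(380,108)]).round(0),'button top',zpt(w,[(337,98),(338,102)]).round(0))
o=get_obs(); print(o['ee_pos'],R.from_rotvec(o['orientation']).as_matrix().round(3))
g=cam('wrist'); np.save('w3.npy',g,allow_pickle=True)
cv2.imwrite('pics/w3.png',g['image'])
E
```

```text
bar [[539. 131. 383.]
 [571. 164.  63.]
 [580. 163.  65.]
 [589. 163.  64.]] button top [[549. 164. 122.]
 [550. 162. 121.]]
[530.88646073 165.13473891 196.11640462] [[ 0.019  1.    -0.003]
 [ 1.    -0.019 -0.001]
 [-0.001 -0.003 -1.   ]]
```

View pics/w3.png

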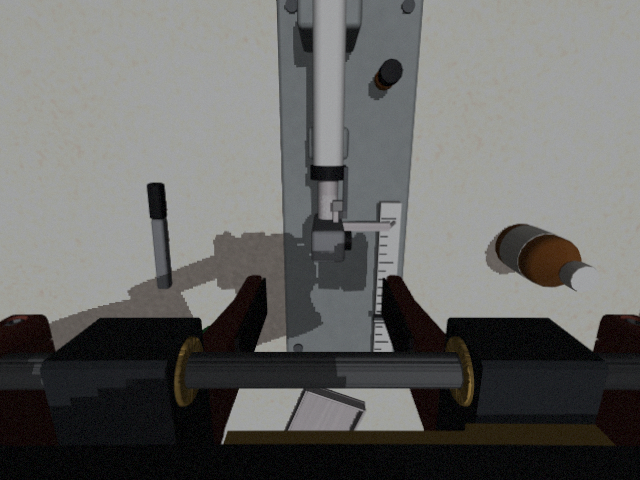

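{"fn": "jog_arm", "kwargs": {
  "commands": [
    [0.36,[-0.01,0.03,0.2],[0,0,0]],
    [0.36,[0,0,0.3],[0,0,0]],
    [0.36,[0,0,0.2],[0,0,0]],
    [0.36,[0,0,0.1],[0,0,0]],
    [0.36,[0,0,0.04],[0,0,0]],
    [0.36,[0,0,0],[0,0,0]],
    [0.36,[0,0,0],[0,0,0]]
  ]
}}

```text
t: 10.15
ee_pos: [535.9, 163.6, 114.8]
orientation: [2.245, 2.197, 0.002]
ft_force: [-0.7, 0.4, -0.5]
width: 59.8
grasp_force: 0.0
```

{"fn": "jog_arm", "kwargs": {
  "commands": [
    [0.36,[0,-0.01,0.03],[0,0,0]],
    [0.36,[0,0,0],[0,0,0]],
    [-1,[0,0,0],[0,0,0]],
    [-1,[0,0,0],[0,0,0]],
    [-1,[0,0,0],[0,0,0]],
    [-1,[0,0,0],[0,0,0]],
    [-1,[0,0,0],[0,0,0]]
  ]
}}

```text
t: 10.85
ee_pos: [534.1, 163.8, 111.0]
orientation: [-2.245, -2.198, -0.0]
ft_force: [-0.3, -0.4, 0.7]
width: 23.5
grasp_force: 0.0
```

{"fn": "jog_arm", "kwargs": {
  "commands": [
    [-1,[0,0,0],[0,0,0]]
  ]
}}

```text
t: 10.95
ee_pos: [534.2, 163.8, 111.0]
orientation: [-2.245, -2.198, -0.0]
ft_force: [0.7, 1.0, 0.4]
width: 15.0
grasp_force: 0.0
```

```bash
python3 - <<'E'
from h import *
w=np.load('w3.npy',allow_pickle=True).item(); print(zpt(w,[(328,238),(328,230),(328,246)]).round(0))
g=cam('wrist'); o=get_obs(); print(o['width'],o['ee_pos'],o['grasp_force'])
cv2.imwrite('pics/w4.png',g['image'])
E
```

```text
[[534. 171. 133.]
 [534. 239. 384.]
 [534. 165. 135.]]
11.050403267485695 [534.14670094 163.75667208 110.97595596] 0.0
```

View pics/w4.png

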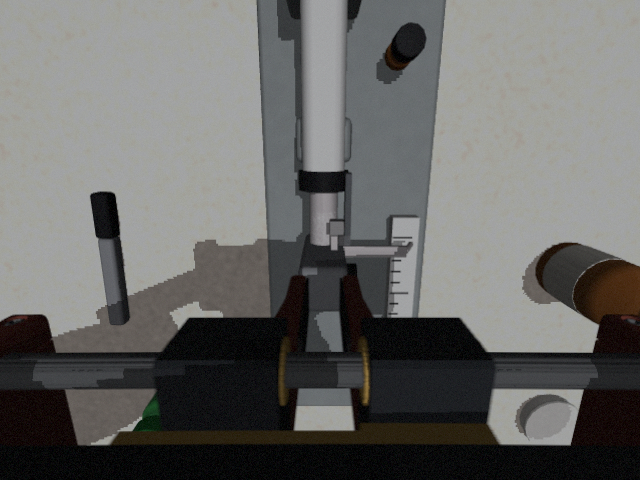

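```bash
python3 - <<'E'
from h import *
g=cam('wrist')
o=get_obs(); print(o['width'],o['ee_pos'],o['grasp_force'],o['ft_force'])
for v in range(245,350,10):
    print(v,[tuple(zpt(g,[(u,v)])[0].round(0).astype(int)) if g['z_map'][v,u]>0 else 0 for u in (285,296,305,315,325,335,345,355)])
E
```

```text
7.112154265701118 [534.12073603 163.76555616 110.95832352] 0.0 [0.75756857 0.08885332 0.09561748]
245 [(np.int64(500), np.int64(154), np.int64(11)), (np.int64(510), np.int64(155), np.int64(12)), (np.int64(523), np.int64(177), np.int64(90)), (np.int64(529), np.int64(178), np.int64(93)), (np.int64(536), np.int64(178), np.int64(94)), (np.int64(542), np.int64(180), np.int64(103)), (np.int64(548), np.int64(181), np.int64(105)), (np.int64(562), np.int64(153), np.int64(12))]
255 [(np.int64(499), np.int64(145), np.int64(11)), (np.int64(509), np.int64(145), np.int64(10)), (np.int64(524), np.int64(177), np.int64(113)), (np.int64(530), np.int64(177), np.int64(113)), (np.int64(536), np.int64(177), np.int64(113)), (np.int64(541), np.int64(177), np.int64(113)), (np.int64(550), np.int64(161), np.int64(65)), (np.int64(557), np.int64(161), np.int64(65))]
265 [(np.int64(499), np.int64(136), np.int64(11)), (np.int64(509), np.int64(135), np.int64(11)), (np.int64(525), np.int64(177), np.int64(129)), (np.int64(530), np.int64(177), np.int64(130)), (np.int64(535), np.int64(177), np.int64(129)), (np.int64(54
[... 2450 characters left out ...]
), (np.int64(528), np.int64(191), np.int64(222)), (np.int64(528), np.int64(173), np.int64(192)), (np.int64(524), np.int64(64), np.int64(11)), (np.int64(533), np.int64(64), np.int64(11)), (np.int64(543), np.int64(64), np.int64(10)), (np.int64(542), np.int64(174), np.int64(193)), (np.int64(542), np.int64(196), np.int64(230))]
345 [(np.int64(527), np.int64(195), np.int64(233)), (np.int64(529), np.int64(194), np.int64(231)), (np.int64(528), np.int64(170), np.int64(193)), (np.int64(524), np.int64(53), np.int64(11)), (np.int64(533), np.int64(53), np.int64(11)), (np.int64(543), np.int64(53), np.int64(11)), (np.int64(542), np.int64(175), np.int64(201)), (np.int64(542), np.int64(195), np.int64(233))]
```

```bash
python3 - <<'E'
from h import *
for n in ('w1','w3'):
    g=np.load(n+'.npy',allow_pickle=True).item(); Z=g['z_map']
    vv,uu=np.mgrid[255:345:3,200:450:3]; uv=np.c_[uu.ravel(),vv.ravel()]; P=zpt(g,uv)
    k=P[:,2]>150; q=P[k]; i=q[:,2].argsort()[:8]; print(n,g['T'][2,3],q[i].round(0).tolist(),uv[k][i].tolist())
g=cam('wrist'); o=get_obs(); print(o['width'],o['ee_pos'])
uv=np.c_[uu.ravel(),vv.ravel()]; P=zpt(g,uv); k=(P[:,2]>138); q=P[k]; i=q[:,2].argsort()[:8]; print(q[i].round(0).tolist(),uv[k][i].tolist())
E
```

```text
w1 383.3762934077325 [[507.0, 56.0, 221.0], [507.0, 55.0, 221.0], [503.0, 69.0, 222.0], [575.0, 67.0, 222.0], [574.0, 67.0, 222.0], [571.0, 67.0, 222.0], [507.0, 54.0, 222.0], [568.0, 66.0, 222.0]] [[266, 297], [266, 300], [257, 276], [398, 276], [395, 276], [389, 276], [266, 303], [383, 279]]
w3 383.72191129164776 [[566.0, 174.0, 222.0], [501.0, 162.0, 222.0], [501.0, 164.0, 222.0], [568.0, 175.0, 223.0], [499.0, 176.0, 223.0], [501.0, 158.0, 223.0], [495.0, 176.0, 223.0], [562.0, 173.0, 223.0]] [[392, 276], [266, 300], [266, 297], [395, 276], [260, 276], [266, 309], [251, 276], [383, 279]]
3.460106369578735 [534.13161124 163.7500458  110.95509925]
[[539.0, 173.0, 138.0], [528.0, 175.0, 139.0], [528.0, 173.0, 139.0], [545.0, 174.0, 141.0], [522.0, 174.0, 141.0], [524.0, 174.0, 141.0], [546.0, 174.0, 141.0], [540.0, 174.0, 141.0]] [[332, 279], [311, 276], [311, 279], [344, 279], [299, 279], [302, 279], [347, 279], [335, 279]]
```

The fingertips actually sit about 26 mm behind the reported TCP, so the fingers closed above the head (top at z=134) without touching it. I'll open, go 25 mm lower and pinch again.

{"fn": "jog_arm", "kwargs": {
  "commands": [
    [0.36,[0,0,-0.02],[0,0,0]],
    [0.36,[0,0,0],[0,0,0]],
    [0.36,[0,0,0],[0,0,0]],
    [0.36,[0,0,0],[0,0,0]],
    [0.36,[0,0,0],[0,0,0]],
    [0.36,[0,0,0],[0,0,0]],
    [0.36,[0,0,0],[0,0,0]],
    [0.36,[0,0,0],[0,0,0]],
    [0.36,[0,0,0],[0,0,0]],
    [0.36,[0,0,0],[0,0,0]]
  ]
}}

```text
t: 12.1
ee_pos: [534.1, 163.7, 113.0]
orientation: [-2.245, -2.198, 0.0]
ft_force: [-0.0, 0.7, 0.5]
width: 59.5
grasp_force: 0.0
```

{"fn": "jog_arm", "kwargs": {
  "commands": [
    [0.36,[0,0,0.15],[0,0,0]],
    [0.36,[0,0,0.1],[0,0,0]],
    [0.36,[0,0,0.02],[0,0,0]],
    [0.36,[0,0,0],[0,0,0]],
    [0.36,[0,0,0],[0,0,0]]
  ]
}}

```text
t: 12.6
ee_pos: [534.4, 163.8, 86.2]
orientation: [2.245, 2.198, 0.0]
ft_force: [-0.5, 0.2, -0.3]
width: 60.0
grasp_force: 0.0
```

```bash
python3 - <<'E'
from h import *
g=cam('wrist'); o=get_obs(); print(o['width'],o['ee_pos'],o['ft_force'])
cv2.imwrite('pics/w5.png',g['image'])
for v in range(250,330,8): print(v,[tuple(int(x) for x in zpt(g,[(u,v)])[0].round(0)) for u in (258,264,270,310,330,375,381,387)])
E
```

```text
59.522482475010406 [534.48607399 163.87286684  86.35680258] [ 0.71633953 -0.78496014 -0.20638153]
250 [(479, 154, -1), (486, 157, 10), (491, 158, 11), (527, 181, 90), (539, 182, 93), (576, 156, 11), (581, 156, 12), (586, 156, 12)]
258 [(478, 147, -1), (486, 151, 11), (491, 151, 12), (527, 177, 94), (539, 177, 93), (568, 167, 66), (572, 167, 66), (576, 167, 65)]
266 [(478, 140, -1), (485, 144, 10), (490, 144, 11), (528, 178, 107), (538, 177, 106), (568, 162, 67), (572, 161, 65), (576, 162, 66)]
274 [(477, 132, -1), (485, 137, 11), (490, 137, 10), (528, 178, 119), (538, 177, 117), (576, 135, 10), (581, 135, 11), (586, 135, 11)]
282 [(503, 175, 121), (505, 172, 115), (489, 130, 10), (529, 177, 128), (538, 177, 128), (577, 128, 10), (581, 128, 12), (566, 172, 118)]
290 [(504, 173, 127), (505, 168, 116), (488, 122, 10), (529, 176, 134), (538, 176, 134), (577, 121, 11), (582, 120, 10), (565, 171, 126)]
298 [(505, 171, 132), (505, 165, 117), (488, 115, 10), (529, 172, 134), (538, 172, 134), (577, 114, 11), (564, 161, 112), (565, 168, 127)]
306 [(505, 168, 132), (505, 162, 120), (488, 108, 10), (529, 168, 133), (538, 168, 134), (577, 105, 10), (564, 157, 113), (565, 164, 128)]
314 [(505, 165, 134), (505, 157, 119), (487, 100, 10), (529, 164, 134), (538, 164, 134), (577, 99, 11), (564, 153, 114), (565, 160, 128)]
322 [(505, 161, 135), (479, 86, -2), (487, 93, 10), (528, 160, 135), (538, 160, 135), (577, 91, 11), (582, 90, 10), (564, 157, 130)]
```

Tips now at z≈112, straddling the head from 505 to 564. Closing.

{"fn": "jog_arm", "kwargs": {
  "commands": [
    [-1,[0,0,0],[0,0,0]],
    [-1,[0,0,0],[0,0,0]],
    [-1,[0,0,0],[0,0,0]],
    [-1,[0,0,0],[0,0,0]],
    [-1,[0,0,0],[0,0,0]],
    [-1,[0,0,0],[0,0,0]]
  ]
}}

```text
t: 13.25
ee_pos: [534.0, 163.8, 86.2]
orientation: [-2.245, -2.197, 0.0]
ft_force: [-1.1, 0.4, 3.2]
width: 26.4
grasp_force: 30.0
```

{"fn": "jog_arm", "kwargs": {
  "commands": [
    [-1,[-0.05,0,0],[0,0,0]],
    [-1,[-0.1,0,0],[0,0,0]],
    [-1,[-0.15,0,0],[0,0,0]],
    [-1,[-0.15,0,0],[0,0,0]],
    [-1,[-0.15,0,0],[0,0,0]],
    [-1,[-0.15,0,0],[0,0,0]],
    [-1,[-0.15,0,0],[0,0,0]],
    [-1,[-0.1,0,0],[0,0,0]],
    [-1,[0,0,0],[0,0,0]],
    [-1,[0,0,0],[0,0,0]]
  ]
}}

```text
t: 14.25
ee_pos: [531.6, 63.8, 86.1]
orientation: [-2.245, -2.196, 0.0]
ft_force: [-3.1, 3.0, 5.9]
width: 26.3
grasp_force: 30.0
```

```bash
python3 - <<'E'
from h import *
g=cam('wrist'); o=get_obs(); print(o['width'],o['ee_pos'],o['ft_force'])
np.save('w6.npy',g,allow_pickle=True)
t=cam('top'); np.save('t6.npy',t,allow_pickle=True); s=cam('side'); np.save('s6.npy',s,allow_pickle=True)
p=np.zeros((600,800,3),np.uint8); p[:300,:400]=cv2.resize(g['image'][200:290,340:460],(400,300),interpolation=2)
p[:300,400:]=cv2.resize(s['image'][245:345,260:393],(400,300),interpolation=2); p[300:,:]=cv2.resize(t['image'][210:285,240:340],(800,600),interpolation=2)[150:450]; cv2.imwrite('pics/p6.png',p)
E
```

```text
26.671792527074473 [531.62636965  64.01493821  86.11632629] [-2.78109056  3.42603332  5.13800056]
```

View pics/p6.png

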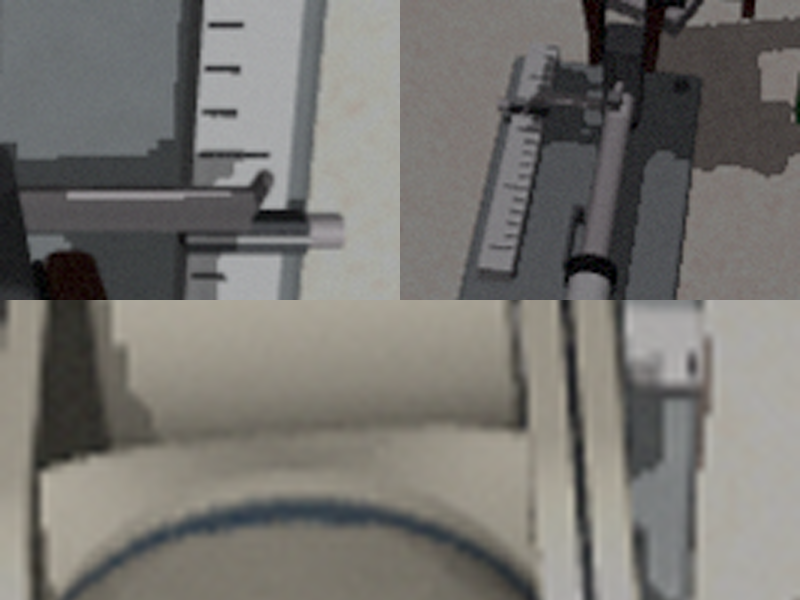

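The arm is out about 100 mm; the pointer tip (wrist pixel ≈(420,253)) is short of the rider (≈(425,269)). I've used all my picture views, so I'll take the rest from depth and intensity numbers.

```bash
python3 - <<'E'
from h import *
for n,(u0,u1,v0,v1) in {'w1':(365,412,212,245),'w6':(385,455,240,292)}.items():
    g=np.load(n+'.npy',allow_pickle=True).item()
    vv,uu=np.mgrid[v0:v1,u0:u1]; uv=np.c_[uu.ravel(),vv.ravel()]; P=zpt(g,uv)
    k=(abs(P[:,2]-36)<2.5)&(abs(P[:,0]-602)<16); q=P[k]
    print(n,'rider top pts',k.sum(),'y',np.percentile(q[:,1],[2,10,50,90,98]).round(1),'x',np.percentile(q[:,0],[2,50,98]).round(1),'z',q[:,2].mean())
    k2=(abs(P[:,2]-26)<2.5)&(abs(P[:,0]-602)<9); print(' rail y near', )
    gr=cv2.cvtColor(g['image'],cv2.COLOR_BGR2GRAY)
    for du in ([376,386,392,399,402] if n=='w1' else [398,420,430,440]): print(du,[(v,round(float(plane(g,[(du,v)],36)[0,1]),1),int(gr[v,du]),int(zpt(g,[(du,v)])[0,2])) for v in range(v0+8,v1-2)])
g=np.load('w6.npy',allow_pickle=True).item()
print('tip6',plane(g,[(420.2,253.4)],43)); vv,uu=np.mgrid[240:275,395:430]; uv=np.c_[uu.ravel(),vv.ravel()]; P=zpt(g,uv); k=(P[:,2]>40)&(P[:,2]<75)&(P[:,0]>592); q=P[k]; i=q[:,2].argsort(); print(q[i][:12].round(1).tolist(),q[i][::25].round(0).tolist())
E
```

```text
w1 rider top pts 201 y [41.7 42.9 46.2 49.3 49.7] x [586.5 600.1 616.1] z 34.84913209679186
 rail y near
376 [(220, 56.5, 137, 24), (221, 55.4, 83, 25), (222, 54.4, 110, 24), (223, 53.3, 142, 25), (224, 52.2, 105, 25), (225, 51.1, 27, 31), (226, 50.1, 49, 35), (227, 49.0, 70, 34), (228, 47.9, 77, 34), (229, 46.8, 122, 33), (230, 45.8, 137, 35), (231, 44.7, 79, 35), (232, 43.6, 72, 35), (233, 42.5, 120, 35), (234, 41.4, 163, 25), (235, 40.3, 161, 26), (236, 39.2, 162, 24), (237, 38.1, 160, 23), (238, 37.0, 134, 25), (239, 35.9, 62, 23), (240, 34.8, 118, 25), (241, 33.7, 160, 23), (242, 32.6, 159, 25)]
386 [(220, 56.3, 160, 24), (221, 55.2, 162, 24), (222, 54.1, 161, 23), (223, 53.1, 153, 25), (224, 52.0, 103, 25), (225, 50.9, 28, 29), (226, 49.8, 51, 34), (227, 48.8, 69, 35), (228, 47.7, 65, 35), (229, 46.6, 116, 35), (230, 45.5, 136, 34), (231, 44.4, 77, 35), (232, 43.4, 66, 34), (233, 42.3, 115, 35), (234, 41.2, 160, 25), (235, 40.1, 160, 25), (236, 39.0, 160, 26), (237, 37.9, 161, 24), (238, 36.8, 163, 25), (239, 35.7, 160, 25), (240, 34.6, 163, 24), (241, 33.5, 162, 24), (242, 32.
[... 4925 characters left out ...]
 137, 33), (275, 43.0, 166, -1), (276, 42.2, 165, -1), (277, 41.4, 168, -1), (278, 40.6, 168, 0), (279, 39.8, 166, 0), (280, 39.0, 167, 0), (281, 38.2, 168, -1), (282, 37.4, 166, -1), (283, 36.6, 165, -1), (284, 35.8, 168, -1), (285, 34.9, 168, -1), (286, 34.1, 165, -1), (287, 33.3, 169, 0), (288, 32.5, 168, -1), (289, 31.7, 166, 0)]
tip6 [[600.55509217  62.51402854  43.        ]]
[[599.1, 64.1, 42.4], [600.7, 63.9, 44.1], [599.3, 64.7, 44.2], [597.7, 64.2, 44.7], [599.6, 64.4, 45.7], [600.3, 63.7, 45.9], [598.0, 64.6, 46.3], [598.6, 64.8, 46.7], [596.4, 64.3, 47.3], [599.9, 63.5, 47.3], [599.8, 62.9, 47.7], [599.0, 64.3, 47.8]] [[599.0, 64.0, 42.0], [597.0, 64.0, 52.0], [592.0, 62.0, 63.0]]
```

{"fn": "jog_arm", "kwargs": {
  "commands": [
    [-1,[-0.1,0,0],[0,0,0]],
    [-1,[-0.05,0,0],[0,0,0]],
    [-1,[-0.025,0,0],[0,0,0]],
    [-1,[0,0,0],[0,0,0]],
    [-1,[0,0,0],[0,0,0]],
    [-1,[0,0,0],[0,0,0]]
  ]
}}

```text
t: 15.0
ee_pos: [531.2, 47.0, 86.1]
orientation: [-2.244, -2.197, 0.0]
ft_force: [-3.9, 4.1, 5.9]
width: 26.2
grasp_force: 30.0
```

```bash
python3 - <<'E'
from h import *
g=cam('wrist'); o=get_obs(); print(o['width'],o['ee_pos'],o['ft_force'],o['grasp_force'])
vv,uu=np.mgrid[230:310,390:450]; uv=np.c_[uu.ravel(),vv.ravel()]; P=zpt(g,uv)
k=(P[:,2]>39)&(P[:,2]<54)&(P[:,0]>592)&(P[:,0]<606)&(abs(P[:,1]-46)<15); q=P[k]; i=q[:,2].argsort(); print('tip low',q[i][:15].round(1).tolist(),uv[k][i][:15].tolist())
k=(abs(P[:,2]-35)<2.5)&(P[:,0]>605)&(P[:,0]<617); q=P[k]; print('rider y',np.percentile(q[:,1],[2,50,98]).round(1),len(q))
gr=cv2.cvtColor(g['image'],cv2.COLOR_BGR2GRAY)
for u in (427,432): print(u,[(v,round(float(plane(g,[(u,v)],36)[0,1]),1),int(gr[v,u])) for v in range(242,270)])
E
```

```text
26.289911053764556 [531.23192244  46.97264913  86.13217033] [-3.2345101  4.1788575  5.7812968] 30.005886554718018
tip low [[598.4, 47.7, 43.3], [597.4, 47.3, 44.4], [598.7, 48.1, 44.7], [600.1, 46.8, 45.3], [599.1, 47.7, 45.9], [598.4, 47.8, 45.9], [599.1, 47.0, 46.0], [597.4, 48.1, 46.9], [599.6, 46.6, 47.1], [599.5, 46.0, 47.3], [595.9, 47.6, 47.5], [598.7, 46.9, 47.8], [596.5, 47.7, 48.0], [597.2, 47.7, 48.0], [597.9, 47.7, 48.1]] [[418, 251], [417, 252], [419, 251], [421, 253], [420, 252], [419, 252], [420, 253], [418, 252], [421, 254], [421, 255], [416, 253], [420, 254], [417, 253], [418, 253], [419, 253]]
rider y [42.4 46.  49.5] 148
427 [(242, 52.1, 17), (243, 51.3, 25), (244, 50.6, 34), (245, 49.8, 59), (246, 49.1, 67), (247, 48.3, 74), (248, 47.5, 59), (249, 46.8, 114), (250, 46.0, 171), (251, 45.2, 140), (252, 44.5, 67), (253, 43.7, 65), (254, 42.9, 66), (255, 42.2, 87), (256, 41.4, 114), (257, 40.6, 115), (258, 39.8, 111), (259, 39.1, 114), (260, 38.3, 112), (261, 37.5, 115), (262, 36.7, 111), (263, 35.9, 110), (264, 35.2, 113), (265, 34.4, 110), (266, 33.6, 112), (267, 32.8, 113), (268, 32.0, 114), (269, 31.2, 115)]
432 [(242, 52.0, 46), (243, 51.3, 31), (244, 50.5, 36), (245, 49.7, 60), (246, 49.0, 69), (247, 48.2, 71), (248, 47.5, 59), (249, 46.7, 114), (250, 45.9, 171), (251, 45.2, 144), (252, 44.4, 68), (253, 43.6, 68), (254, 42.9, 62), (255, 42.1, 80), (256, 41.3, 102), (257, 40.5, 118), (258, 39.8, 117), (259, 39.0, 131), (260, 38.2, 146), (261, 37.4, 144), (262, 36.6, 146), (263, 35.9, 144), (264, 35.1, 144), (265, 34.3, 151), (266, 33.5, 149), (267, 32.7, 154), (268, 31.9, 151), (269, 31.1, 153)]
```

{"fn": "jog_arm", "kwargs": {
  "commands": [
    [-1,[-0.01,0,0],[0,0,0]],
    [-1,[0,0,0],[0,0,0]],
    [-1,[0,0,0],[0,0,0]],
    [-1,[0,0,0],[0,0,0]],
    [-1,[0,0,0],[0,0,0]],
    [-1,[0,0,0],[0,0,0]]
  ]
}}

```text
t: 15.65
ee_pos: [531.2, 46.0, 86.1]
orientation: [-2.244, -2.197, 0.0]
ft_force: [-2.9, 5.2, 5.6]
width: 26.3
grasp_force: 30.0
```

```bash
python3 - <<'E'
from h import *
s=cam('side'); g=cam('wrist'); o=get_obs(); print(o['ee_pos'],o['grasp_force'],o['width'])
vv,uu=np.mgrid[150:200,295:330]; uv=np.c_[uu.ravel(),vv.ravel()]; P=zpt(s,uv); k=(P[:,2]>80)&(P[:,2]<88); print('jar cap',k.sum(),np.median(P[k],0).round(0))
vv,uu=np.mgrid[230:310,390:450]; uv=np.c_[uu.ravel(),vv.ravel()]; P=zpt(g,uv)
k=(P[:,2]>42)&(P[:,2]<48)&(P[:,0]>592)&(P[:,0]<606); print('tip',P[k].mean(0).round(1))
k=(abs(P[:,2]-35)<2.5)&(P[:,0]>605)&(P[:,0]<617); print('rider',np.percentile(P[k][:,1],[2,50,98]))
E
```

```text
[531.22904445  46.04594849  86.13457325] 30.006176233291626 26.39441200074687
jar cap 86 [ 623. -272.   83.]
tip [598.4  46.4  45.9]
rider [42.23634699 46.10752583 49.48205065]
```

Pointer and rider mark agree to within 1 mm, and the jar top at z=83 in the tray puts its base on the tray floor. Handing in.

```bash
python3 -c "
from workcell import close_job
print(close_job())"
```

```text
the job is handed in; nothing more can be done
None
```

I handed the job in: the jar stands upright and released in the large tray, the lock button is squeezed in, and the gripper holds the arm with the pointer within about 1 mm of the rider's mark; no verdict came back.

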